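# Clamp a jar in a one-handed kitchen workboard

### The job

Slide the workboard's clamp bar up to the jar and on until the jar is snug between bar and fixed jaw, without crushing it. Then slide the thumb wedge along its ramp under the bridge until it jams the bar firmly, as with a good thumb's push and no harder, and let go, leaving the jar upright and the other things on the counter alone.

Things in the scene. Friction and masses are not known exactly. Their poses are not given: they have to be found in the camera images.
- board: One-handed kitchen workboard: light wood slab 240 (its x) x 320 (its y) x 15 mm thick, level, fixed to the counter. Origin: centre of its underside. It carries the fixed jaw at its +y end, the clamp bar that slides along y, and the bridge with the wedge at y = -100 mm. The wedge slides along x, across and on top of the bar's tongue.
- fixed_jaw (a point): Middle of the fixed jaw's rubber clamping face, which looks to the board's -y, at y = +125 mm, 40 mm above the counter. The jaw is an upright block 110 mm wide along x, top 70 mm above the counter.
- bridge (a point): Top centre of the bridge, 62 mm above the counter. Two wooden cheeks (board x -29 to +29 mm, 34 mm apart along y, 50 mm over all) carry a metal ramp (x -20 to +20 mm) whose underside slopes down to +x, 1 in 10. Ramp heights differ by +-2 mm, so where the wedge jams (its origin somewhere in board x -39 to +3 mm) must be felt.
- bar: Wooden clamp bar. Origin: middle of its clamping face, at the board's top; axes as the board's, +y to the jar. Jaw block x +-45, y -24 to 0 mm, top 60 mm above the counter; flat tongue 50 mm wide runs 200 mm back (-y) under the bridge, its top 27 mm above the counter. Slides along y with about 2 N, stays where left; face free from board y -30 to +70 mm, at about +57 mm when the jar is snug.
- bar_post (a point): Top centre of the bar's post: 18 x 18 mm, standing on the jaw block from 60 to 102 mm above the counter, 15 mm behind the clamping face. Push it from behind (towards +y) or pinch it.
- wedge: Loose bare metal thumb wedge (160 g) in its guide, drawn back. 110 (x) x 30 (y) mm, 22 mm thick at -x, 11 mm at its +x end, which points under the ramp. Origin: centre of its underside, 27 mm above the counter; axes as the board's. Pushed 8 to 66 mm along +x with about 1 N it meets the ramp, then jams hard within 1 mm and stays. A steady push of 14 to 20 N jams it firmly; under 10 N is too weak, over 25 N overdrives it.
- wedge_tab (a point): Top centre of the wedge's thumb tab, which stands at its thick end: 16 (x) x 24 (y) mm, from 50 to 85 mm above the counter; its back face, where to push, is 8 mm behind this point (-x), 55 mm behind the wedge's origin.
- jar: Lidded glass jar, diameter 68 mm, height 85 mm, 0.28 to 0.56 kg, standing loose on the board between bar and fixed jaw. Origin: centre of its underside, z up. Pushed (up to 5 N) it slides along until it meets the fixed jaw. It stands a squeeze of up to 30 N; 3 to 8 N is plenty, so some 11 N of push on the bar in all (friction of bar and jar included) is right.
- mug: Bystander: white mug, 76 mm diameter, 90 mm high. Origin: centre of its underside.
- bottle: Bystander: clear water bottle with red cap, 64 mm diameter, 200 mm high. Origin: centre of its underside.
- sachets: Bystander: open black tray, 100 x 140 x 50 mm. Origin: centre of its underside.
Things that resemble listed ones, but are neither listed nor needed, are in the scene too. Of the things like the wedge, leave any that is blue, green or orange; of the rest the smaller one is meant.

How it is judged:
By the outcome, as a careful person would: the job done as asked, in the order asked, and still so for the second after the job is handed in, with the robot touching nothing.
It also fails if it takes over 61 s, if anything falls off the work surface, if the arm or the gripper's body presses on something with over 40 N, if the wrist force passes 120 N, or if a joint passes its speed limit or range.

### The arm

A 6-joint arm with a two-finger parallel gripper is mounted at the origin on the work surface. World frame = base frame: x ahead of the robot, y to its left, z up, the work surface at z = 0. Lengths are in m, angles in degrees, forces in N, time in s.
With the tool pointing down it reaches from about 0.35 to 0.875 m from the base axis. Payload 4.2 kg.
Tool frame: the origin (TCP) lies midway between the tips of the shut fingers; the grasp point (between the pads) lies 19 mm behind it; y points along the fingers, z is the direction in which the jaws open and shut, and the axes are right-handed (so a half turn about y gives the same grasp; the last joint's range is limited). The gripper opens to 87 mm and grips with 3 to 60 N. Pads are 19 mm wide; open, the fingers measure 117 mm over their backs; the gripper's body (75 mm by 190 mm) begins 51 mm behind the grasp point.
Start: joints at [-54.339, 22.042, 0.453, 0, -68.411, -14.817], TCP at [0.222, -0.584, 0.223] pointing down, gripper open.
Joint ranges: [-179.83, 179.83], [-69.29, 118.12], [-61.27, 80.66], [-181.25, 117.63], [-171.15, -9.14], [-177.46, 177.46]. Speed limits (degrees/s): [159.86, 159.86, 180, 180, 180, 180].

### API

Orientations are given as [roll, pitch, yaw] about the fixed x, y, z axes, in that order (R = Rz(yaw) Ry(pitch) Rx(roll)).
In Python, from workcell import env gives the robot as it stands. The module is installed in compiled form; this text tells all that it offers. Calls block until the motion is done:
- env.goto(position, orientation): joint-space move of the TCP to a pose.
- env.move_straight(position, rotation=None, rate=0.15, force_limit=None): straight line of the TCP; rotation=None keeps the orientation; rate is the mean speed in m/s. With force_limit (N) it stops when the force on the tool has changed by that much, and returns True; else False.
- env.set_joints(angles): joint-space move.
- env.gripper_to(opening, grasp_force=None): opening from 0.0 (shut) to 1.0 (fully open); grasp_force is the grip in N (None keeps the last); returns when the fingers have stopped.
- env.dwell(seconds).
- env.inverse_kinematics(position, orientation): joint angles nearest the present ones, or None.
- env.read_state(): the state.
- env.grab_frame(name): name is "side" or "top" or "wrist"; returns a dict with "image" (420x560x3 uint8, blue, green, red), "fx", "fy", "cx", "cy" (pixels), "position" and "orientation" of the camera in the world. Camera axes: x right, y up, looking along -z (the intrinsics and any distortion apply to the point x, -y, -z); pixel columns grow to the right and rows downward; lengths in m; the calibration is good to about 2 mm. A picture is of the moment at which its call begins. There is no depth.
A pose or a line that the arm cannot do raises env.Unreachable and nothing moves.
- env.close_job(): hands the job in, once; it reports no verdict.
Trained networks look in a picture, given as the dict that the camera call returned (one of the last four; its "shot" number tells which), for a name from the list of things; names that differ only in an ending like _2 or _b are one class to them, and where a whole thing is asked for, a point or a joint stands for the part that bears it (a point fixed in the world has none). Each returns a list of dicts, best first, with "score" (0 to 1); they miss things now and then, are a little off and sometimes report something else, mostly with a low value. They report only what shows in the picture. A call takes as long as a camera call. They do not tell look-alikes from the thing itself.
- env.search_frame(picture, thing): "xyz" ([x, y, z] in m, in world coordinates, good to about 4 mm: the middle of the surface that is visible of it).
- env.trace(picture, thing): "mask" (420x560 bool, what is visible of it).
The state is a dict: "clock": time; "joint_positions": joint angles; "qvel": joint speeds; "joint_torque": joint torques, N m; "position": TCP position; "tool_rot": TCP orientation; "force": force on the tool from outside, world axes, zero at the start; "wrist_torque": the same for the moment, N m; "opening": opening from 0.0 (shut) to 1.0 (fully open).
Only numpy, scipy, OpenCV 4.12 (cv2) and the standard library are available. Lean on these libraries where they do the work, as an engineer would, in place of code of your own. Each camera call takes 0.05 s, during which the arm holds its last target. There are 200 camera calls.

## Working session

There is one attempt and no reset: what is moved stays moved. The work goes in short steps, each a Python script; the robot and the scene stay as the last script left them, time stands still between calls to the robot, and variables do not carry over. Pictures are saved under pics/ and viewed, about 8 in all and at most 12, crops included, and the job is handed in when it is done.

```bash
mkdir -p pics; python3 - <<'E'
from workcell import env
import cv2,numpy as np
s=env.read_state();print({k:np.round(v,3).tolist() for k,v in s.items()})
for n in("top","side"):
    f=env.grab_frame(n);cv2.imwrite(f"pics/{n}0.png",f["image"])
    print(n,f["fx"],f["cx"],f["cy"],f["position"],f["orientation"],[k for k in f])
    for t in["board","fixed_jaw","bridge","bar","bar_post","wedge","wedge_tab","jar","mug","bottle","sachets"]:
        print(t,[(round(d["score"],2),np.round(d["xyz"],3).tolist()) for d in env.search_frame(f,t)][:4])
print(env.read_state()["clock"])
E
```

```text
{'clock': 0.0, 'joint_positions': [-54.339, 22.091, 0.381, -0.029, -68.411, -14.816], 'qvel': [-0.015, -0.076, -0.022, -0.068, -0.065, -0.08], 'joint_torque': [0.001, -39.066, 18.74, 4.22, 0.011, -0.0], 'position': [0.222, -0.584, 0.221], 'tool_rot': [-89.876, 0.005, 20.834], 'force': [0.417, 0.679, 0.359], 'wrist_torque': [0.065, -0.015, -0.034], 'opening': 1.001}
top 437.2591586418745 284.77712976436527 203.38968587124643 [0.46646075 0.01589755 1.09641012] [  5.92540196   0.11486072 -90.11696701] ['image', 'fx', 'fy', 'cx', 'cy', 'position', 'orientation', 'shot']
board [(0.93, [0.561, 0.013, 0.017])]
fixed_jaw [(0.86, [0.558, 0.013, 0.017])]
bridge [(0.73, [0.56, 0.02, 0.018])]
bar [(0.78, [0.559, -0.045, 0.03]), (0.5, [0.56, 0.017, 0.018])]
bar_post [(0.64, [0.553, -0.044, 0.028])]
wedge [(0.77, [0.334, -0.01, 0.013]), (0.71, [0.496, -0.073, 0.048]), (0.7, [0.382, -0.241, 0.024]), (0.67, [0.781, 0.008, 0.016])]
wedge_tab [(0.95, [0.381, -0.242, 0.022]), (0.92, [0.773, -0.224, 0.028]), (0.9, [0.34, -0.016, 0.018]), (0.69, [0.492, -0.074, 0.044])]
jar [(0.75, [0.547, 0.089, 0.099])
[... 245 characters left out ...]
7.02835487] ['image', 'fx', 'fy', 'cx', 'cy', 'position', 'orientation', 'shot']
board [(0.69, [0.55, 0.048, 0.017])]
fixed_jaw [(0.87, [0.551, 0.045, 0.015])]
bridge [(0.77, [0.547, 0.049, 0.012])]
bar [(0.66, [0.555, 0.002, 0.046])]
bar_post [(0.7, [0.556, 0.008, 0.047]), (0.39, [0.568, -0.317, 0.023])]
wedge [(0.97, [0.388, -0.241, 0.02]), (0.87, [0.779, 0.018, 0.013]), (0.82, [0.775, -0.22, 0.023]), (0.69, [0.327, -0.005, 0.018])]
wedge_tab [(0.91, [0.386, -0.24, 0.018]), (0.83, [0.33, -0.01, 0.016]), (0.74, [0.489, -0.066, 0.044]), (0.66, [0.786, 0.018, 0.021])]
jar [(0.61, [0.545, 0.108, 0.085])]
mug [(0.93, [0.466, 0.263, 0.046])]
bottle []
sachets [(0.77, [0.568, -0.317, 0.019])]
1.2
```

View both.

View pics/top0.png

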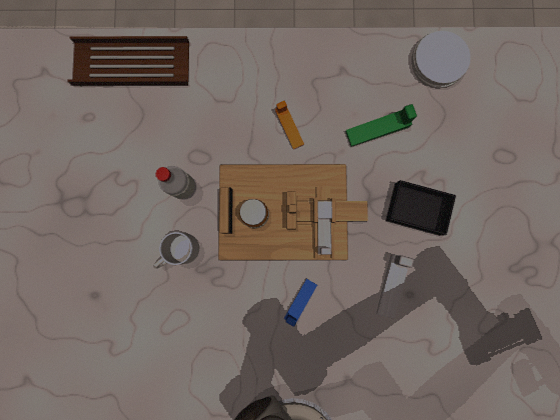

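View pics/side0.png

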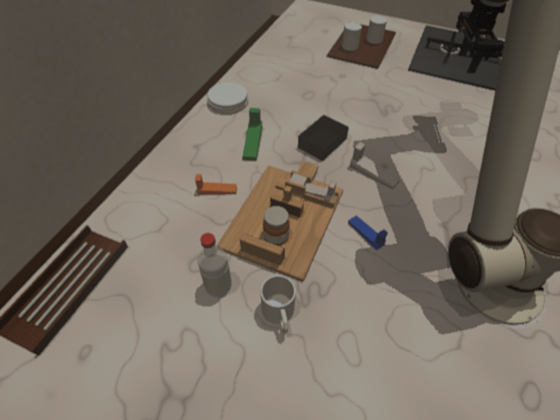

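```bash
python3 - <<'E'
import cv2
i=cv2.imread("pics/top0.png")[150:275,200:385]
i=cv2.convertScaleAbs(i,alpha=1.6)
cv2.imwrite("pics/c1.png",cv2.resize(i,None,fx=4.3,fy=4.3,interpolation=cv2.INTER_CUBIC))
E
```

```text
(no output)
```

View pics/c1.png

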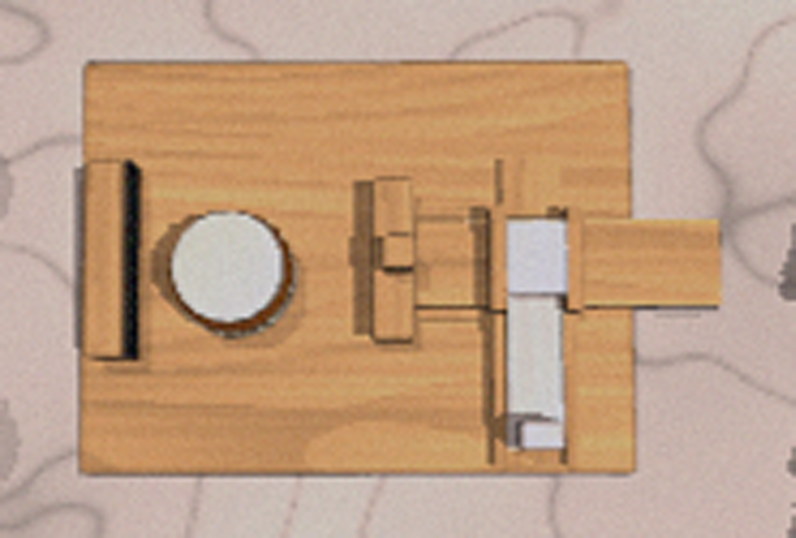

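```bash
cat > h.py <<'E'
import numpy as np
from scipy.spatial.transform import Rotation as R
top=dict(fx=437.2591586418745,cx=284.77712976436527,cy=203.38968587124643,position=[0.46646075,0.01589755,1.09641012],orientation=[5.92540196,0.11486072,-90.11696701])
def ray(f,uv,z):
    d=R.from_euler('xyz',f['orientation'],degrees=True).apply([(uv[0]-f['cx'])/f['fx'],-(uv[1]-f['cy'])/f.get('fy',f['fx']),-1])
    p=np.array(f['position']);return p+d*(z-p[2])/d[2]
E
python3 - <<'E'
from h import *
for n,u,z in [("tl",(86,62),.015),("tr",(628,62),.015),("br",(634,472),.015),("bl",(80,472),.015),("post",(399,249),.102),("tab",(543,434),.085),("jaw1",(126,160),.07),("jaw2",(125,358),.07),("jar",(229,267),.085),("blockface l",(374,178),.06),("blockface r",(374,341),.06),("tongue1",(720,220),.027),("tongue2",(720,306),.027),("wedge top mid thick",(536,296),.05),("bridge",(538,260),.062),("cheekfront",(492,208),.062),("cheekback",(583,208),.062)]:
    print(n,np.round(ray(top,(u[0]/4.3+200,u[1]/4.3+150),z),4))
E
```

```text
tl [0.6774 0.1803 0.015 ]
tr [ 0.6767 -0.1361  0.015 ]
br [ 0.4393 -0.1356  0.015 ]
bl [0.44   0.1805 0.015 ]
post [ 0.5593 -0.0006  0.102 ]
tab [ 0.4613 -0.0775  0.085 ]
jaw1 [0.6118 0.1491 0.07  ]
jaw2 [0.5029 0.1485 0.07  ]
jar [0.5513 0.0909 0.085 ]
blockface l [0.6028 0.0124 0.06  ]
blockface r [0.5123 0.0127 0.06  ]
tongue1 [ 0.5825 -0.1855  0.027 ]
tongue2 [ 0.5333 -0.1844  0.027 ]
wedge top mid thick [ 0.5376 -0.0777  0.05  ]
bridge [ 0.5567 -0.078   0.062 ]
cheekfront [ 0.5857 -0.0528  0.062 ]
cheekback [ 0.5856 -0.1032  0.062 ]
```

```bash
python3 - <<'E'
from workcell import env
import numpy as np
O=[-90,0,0]
def st(m):
    s=env.read_state();print(m,round(s["clock"],2),np.round(s["position"],4),np.round(s["force"],2),np.round(s["tool_rot"],1),flush=True)
    return s
print(env.inverse_kinematics([.559,-.045,.2],O),env.inverse_kinematics([.43,-.078,.06],O))
env.gripper_to(0.0,20)
env.goto([.559,-.047,.18],O);st("above")
env.move_straight([.559,-.047,.076],rate=.1,force_limit=8);s=st("down")
f0=np.array(s["force"])
print(env.move_straight([.559,.008,.076],rate=.04,force_limit=8));s=st("s1")
env.dwell(.3);s=st("s1b")
f=env.grab_frame("wrist");import cv2;cv2.imwrite("pics/w1.png",f["image"])
f=env.grab_frame("top");cv2.imwrite("pics/t1.png",f["image"])
E
```

```text
[ 1.19531739e+01  1.68209198e+01 -1.06947886e+01 -2.54444375e-14
 -6.24842916e+01 -1.01953174e+02] [ 1.11668553e+01  1.58154590e+01 -3.73629886e+01 -2.54444375e-14
 -3.68215524e+01 -1.01166855e+02]
above 4.99 [ 0.559  -0.0477  0.1801] [ 0.13 -0.12  0.33] [-90.   -0.   -0.1]
down 6.18 [ 0.5596 -0.0469  0.0767] [-0.17 -0.03 -0.22] [-90.   -0.1   0. ]
False
s1 7.71 [0.559  0.0081 0.076 ] [ 0.11 -2.04  0.51] [-90.  -0.  -0.]
s1b 8.01 [0.559  0.0081 0.076 ] [ 0.49 -1.31  0.18] [-90.  -0.  -0.]
```

```bash
python3 - <<'E'
from workcell import env
import numpy as np, cv2
def st(m):
    s=env.read_state();print(m,round(s["clock"],2),np.round(s["position"],4),np.round(s["force"],2),flush=True)
    return s
for y in (.016,.024,.032):
    if env.move_straight([.559,y,.076],rate=.015,force_limit=8): print("stopped");break
    s=st("p")
else:
    s=st("a")
    print(env.move_straight([.559,.060,.076],rate=.008,force_limit=11+s["force"][1]))
for _ in range(3): st("end");env.dwell(.1)
f=env.grab_frame("top");cv2.imwrite("pics/t2.png",cv2.resize(cv2.convertScaleAbs(f["image"][150:275,200:385],alpha=1.6),None,fx=4.3,fy=4.3))
E
```

```text
p 8.79 [0.559  0.0162 0.076 ] [-0.31 -0.81 -0.09]
p 9.47 [0.559  0.0243 0.076 ] [-0.34 -1.75 -0.6 ]
p 10.16 [0.5589 0.0312 0.076 ] [ 0.9  -5.92 -0.02]
a 10.16 [0.5589 0.0312 0.076 ] [ 0.9  -5.92 -0.02]
True
end 12.31 [0.5588 0.0484 0.0759] [ 0.28 -2.11  2.52]
end 12.41 [0.5587 0.0483 0.0757] [ 1.15 -0.75  2.27]
end 12.51 [0.5583 0.0482 0.0754] [ 0.42 -1.34  0.6 ]
```

View pics/t2.png

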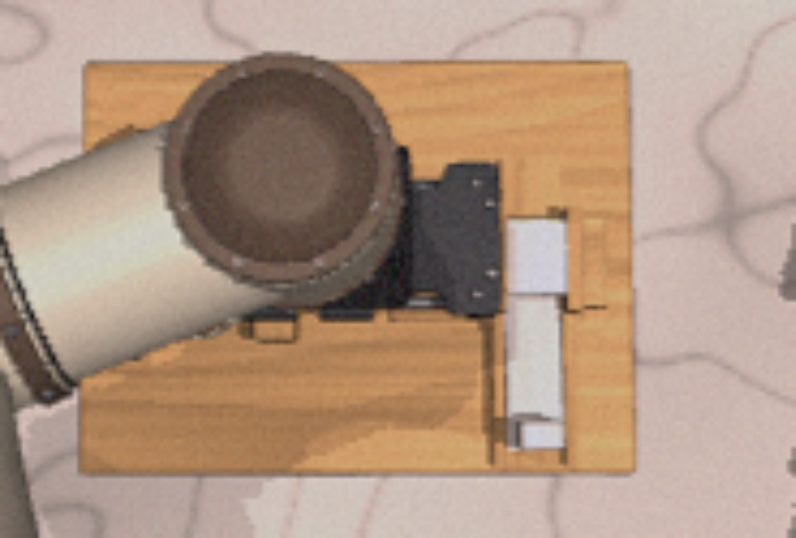

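```bash
python3 - <<'E'
from workcell import env
import numpy as np, cv2
def st(m):
    s=env.read_state();print(m,round(s["clock"],2),np.round(s["position"],4),np.round(s["force"],2),flush=True)
    return s
s=st("a")
print(env.move_straight([.559,s["position"][1]+.006,.076],rate=.005,force_limit=9.5))
for _ in range(3): st("end");env.dwell(.1)
p=env.read_state()["position"]
env.move_straight([.559,p[1]-.025,.077],rate=.06);
env.move_straight([.559,p[1]-.025,.16],rate=.12)
env.goto([.40,-.078,.16],[-90,0,0]);st("clear")
f=env.grab_frame("top");cv2.imwrite("pics/t3.png",cv2.resize(cv2.convertScaleAbs(f["image"][150:275,200:385],alpha=1.6),None,fx=4.3,fy=4.3,interpolation=cv2.INTER_CUBIC))
E
```

```text
a 12.66 [0.5577 0.0481 0.075 ] [ 1.02 -0.01  0.47]
True
end 13.32 [0.5575 0.048  0.0748] [ 0.83 -1.47  2.17]
end 13.42 [0.5574 0.048  0.0748] [ 1.42 -1.32  2.59]
end 13.52 [0.5573 0.048  0.0746] [ 0.98 -1.33  1.79]
clear 15.8 [ 0.4008 -0.078   0.1602] [ 0.57  0.33 -0.58]
```

View pics/t3.png

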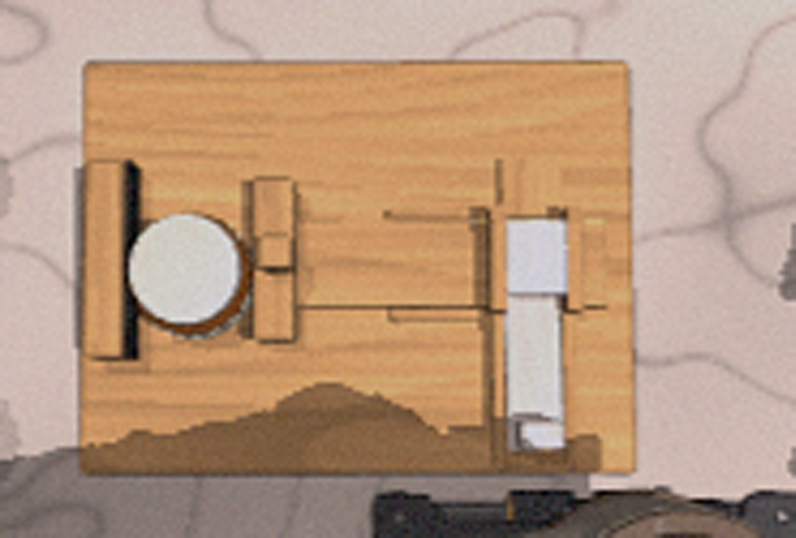

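```bash
python3 - <<'E'
from workcell import env
import numpy as np
def st(m):
    s=env.read_state();print(m,round(s["clock"],2),np.round(s["position"],4),np.round(s["force"],2),flush=True)
    return s
Y,Z=-.0778,.064
env.move_straight([.422,Y,.16],rate=.1)
print(env.move_straight([.422,Y,Z],rate=.1,force_limit=6));st("down")
print(env.move_straight([.515,Y,Z],rate=.012,force_limit=6))
for _ in range(3): st("jam?");env.dwell(.1)
E
```

```text
False
down 17.32 [ 0.4224 -0.0777  0.0645] [0.36 0.17 0.35]
True
jam? 21.53 [ 0.4726 -0.078   0.0635] [ 0.02 -0.06  0.22]
jam? 21.63 [ 0.4718 -0.0781  0.0632] [-0.35  0.89  0.41]
jam? 21.73 [ 0.4714 -0.0781  0.0631] [0.11 0.17 0.94]
```

```bash
python3 - <<'E'
from workcell import env
import numpy as np
def st(m):
    s=env.read_state();print(m,round(s["clock"],3),np.round(s["position"],4),np.round(s["force"],2),flush=True)
    return s
Y,Z=-.0778,.064
s=st("a")
print(env.move_straight([s["position"][0]+.008,Y,Z],rate=.004,force_limit=15))
for _ in range(5): st("jam");env.dwell(.04)
E
```

```text
a 21.833 [ 0.4711 -0.0782  0.0631] [-0.66 -1.06  0.57]
False
jam 24.025 [ 0.4736 -0.0786  0.0633] [-11.03   0.63   9.12]
jam 24.067 [ 0.4736 -0.0786  0.0633] [-10.65   0.53   8.7 ]
jam 24.108 [ 0.4736 -0.0786  0.0633] [-11.12   0.61   9.27]
jam 24.15 [ 0.4736 -0.0786  0.0633] [-10.68   1.38   9.01]
jam 24.192 [ 0.4736 -0.0786  0.0633] [-11.12   1.12   8.3 ]
```

```bash
python3 - <<'E'
from workcell import env
import numpy as np
def st(m):
    s=env.read_state();print(m,round(s["clock"],3),np.round(s["position"],4),np.round(s["force"],2),flush=True)
    return s
Y=-.0778
x,z=.4791,.064
for i in range(14):
    f=np.mean([env.read_state()["force"] for _ in range(3)],0)
    if f[0]<-16: break
    if f[2]>4: z+=.0008
    x+=.0006
    env.move_straight([x,Y,z],rate=.006,force_limit=10); st(f"{x:.4f} {z:.4f}")
for _ in range(4): env.dwell(.1);st("hold")
E
```

```text
0.4797 0.0648 24.55 [ 0.4736 -0.0786  0.0634] [-9.8   0.27  5.72]
0.4803 0.0656 24.867 [ 0.4736 -0.0786  0.0635] [-9.79  0.56  1.88]
0.4809 0.0656 25.117 [ 0.4736 -0.0786  0.0635] [-11.29   1.57   3.53]
0.4815 0.0656 25.367 [ 0.4736 -0.0787  0.0635] [-13.13   1.54   3.99]
0.4821 0.0656 25.617 [ 0.4737 -0.0787  0.0635] [-13.95   1.08   4.91]
0.4827 0.0664 25.933 [ 0.4737 -0.0787  0.0636] [-13.62   0.99   1.78]
0.4833 0.0664 26.183 [ 0.4737 -0.0788  0.0636] [-14.72   2.3    2.1 ]
0.4839 0.0664 26.433 [ 0.4737 -0.0788  0.0636] [-15.    1.    4.2]
0.4845 0.0672 26.75 [ 0.4737 -0.0788  0.0638] [-15.39   1.26   0.67]
0.4851 0.0672 27.0 [ 0.4737 -0.0789  0.0637] [-15.12   1.9    2.58]
0.4857 0.0672 27.25 [ 0.4737 -0.0789  0.0637] [-17.62   1.38   3.24]
hold 27.35 [ 0.4737 -0.0789  0.0637] [-16.94   2.87   4.07]
hold 27.45 [ 0.4737 -0.0789  0.0637] [-17.41   1.7    2.9 ]
hold 27.55 [ 0.4737 -0.0789  0.0637] [-17.56   2.77   4.13]
hold 27.65 [ 0.4737 -0.0789  0.0637] [-17.01   2.1    2.77]
```

```bash
python3 - <<'E'
from workcell import env
import numpy as np,cv2
env.move_straight([.43,-.0778,.064],rate=.04)
env.move_straight([.43,-.0778,.20],rate=.15)
env.goto([.36,-.30,.25],[-90,0,0])
s=env.read_state();print(s["clock"],s["force"])
f=env.grab_frame("top");a=cv2.resize(cv2.convertScaleAbs(f["image"][150:275,200:385],alpha=1.6),None,fx=4.3,fy=4.3,interpolation=cv2.INTER_CUBIC);cv2.imwrite("pics/t4.png",a)
g=env.grab_frame("side");cv2.imwrite("pics/s4.png",cv2.resize(cv2.convertScaleAbs(g["image"][130:330,170:400],alpha=1.5),None,fx=3,fy=3,interpolation=cv2.INTER_CUBIC))
E
```

```text
31.1917 [0.61032627 0.57032993 0.8456121 ]
```

View pics/t4.png

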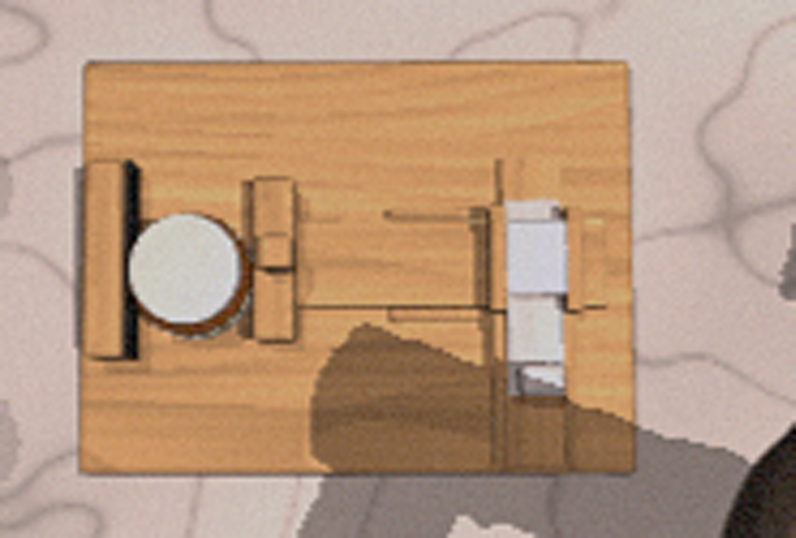

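View pics/s4.png

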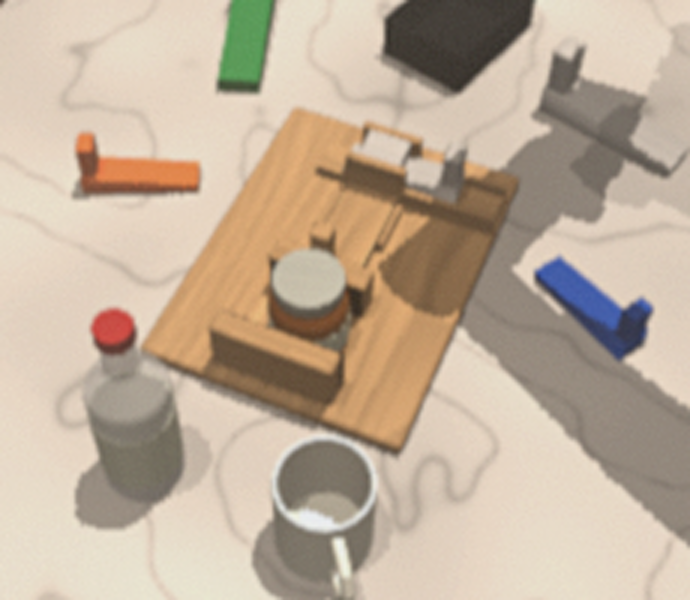

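The bar's jaw block is unchanged since it was made snug (columns 253–295). The jar stands upright between the jaws (185, 270). The wedge tab has moved from row 434 to about 380 and stayed there, with the wedge's tip out beyond the bridge. The bystanders are where they were, so I'm handing in.

```bash
python3 -c "
from workcell import env
env.dwell(.3);env.close_job()"
```

```text
the job is handed in; nothing more can be done
```

The jar is clamped snug and the wedge is jammed. I handed the job in at about 31.5 s on the robot's clock, with no verdict reported.

- **Bar:** I pushed the post from behind with shut fingers, and the push stopped at about 11 N. A second push of about 9.5 N moved the bar no further, so the jar was snug against the fixed jaw. The jar stayed upright.
- **Wedge:** The plain metal wedge on the board met the ramp after about 30 mm of travel. I then raised the push in small steps to a steady 17 N or so, held it for about 0.4 s, and backed off along -x.
- **Last checks:** In the final top and side pictures, the bar and jar are unmoved since clamping and the wedge has stayed in. The mug, bottle, tray and look-alike wedges shown are undisturbed, and the robot is clear of everything.
- **What disagreed:**
  - By finger position alone, the bar's face came out about 8 mm beyond the expected snug point. My reading of the picture made it about 2 mm, so I put this down to my guess at the finger size.
  - During the first part of the jamming push the fingers also pressed down on the tab with up to about 9 N. I brought this down to 3–4 N by the time the full push was reached.
  - The force could not be read during the limited pushes, so brief peaks there are known only from the limits set.

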